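# Find the pitch leaf that fits the bench screw

## Task

Find which of the three pitch leaves fits the thread of the front bench screw, and leave that leaf lying flat on the rest with its teeth meshed fully home in the thread, square to the screw; the other two leaves belong flat on the leaf board. Press only lightly, since the wooden thread bruises, and do not disturb the other things on the bench.

Things in the scene. Friction and masses are not known exactly. Their poses are not given: they have to be found in the camera images.
- stand: saddle stand with three wooden bench screws lying fixed side by side, 80 mm apart. Origin on the bench under the middle of the FRONT screw (nearest the robot). x points away from the robot across the screws, y along their axes, z up. Pitches are 10, 12 and 14 mm, one of each; which screw lies in front is not told, nor where its crests fall along y (any turn of the thread)
- mesh_point (a point): point on the axis of the front screw at the middle of its thread, 50 mm above the bench; axes as the stand. Seen along x from here: tips of leaf teeth fully home lie at the thread's roots, x = -26 mm; riding on the crests, x = -30; a wrong leaf stops about x = -29 to -30. The thread is clear for a leaf within 40 mm of the middle along y
- rest_point (a point): middle of the top of the rest, the flat plywood shelf before the front screw on which a leaf lies level with the axis: 45 mm above the bench, 5 mm below the axis, 82 mm from the axis towards the robot. Its top runs from 40 to 125 mm before the axis and 145 mm either way along y. Axes as the stand
- board_point (a point): point on the top of the leaf board (plywood, 150 x 270 x 12 mm high, on the bench), in the middle of the row of leaf tabs. x to the tooth side (away from the robot), y along the row, z up. The top runs from x = -45 to +105 and y = -135 to +135 mm; a fence 6 mm high crosses it at x = 58 to 68. The leaves start in a row, 84 mm apart along y
- leaf_1_grip (a point): centre of the tab (half-way up) of a pitch leaf: T-shaped bare aluminium plate 10 mm thick, 70 g, lying flat. x points to the teeth, z up. Tab to hold: 24 wide (y), from x = -25 to +23; then the head, 68 wide, to x = 45; then teeth 4 high, 45-degree flanks, tips at x = 49. The leaves differ only in pitch: 10, 12, 14 mm (6, 5, 5 teeth); not told which
- leaf_1_tips (a point): middle of the line of tooth tips of leaf 1, half-way up its thickness, 49 mm ahead of leaf_1_grip; same axes
- leaf_1: leaf 1 itself; origin on its underside, 5 mm below leaf_1_grip
- leaf_2_grip (a point): the same point of another pitch leaf, alike but for the pitch of its teeth
- leaf_2_tips (a point): middle of the line of tooth tips of leaf 2, half-way up its thickness, 49 mm ahead of leaf_2_grip; same axes
- leaf_2: leaf 2 itself; origin on its underside, 5 mm below leaf_2_grip
- leaf_3_grip (a point): the same point of another pitch leaf, alike but for the pitch of its teeth
- leaf_3_tips (a point): middle of the line of tooth tips of leaf 3, half-way up its thickness, 49 mm ahead of leaf_3_grip; same axes
- leaf_3: leaf 3 itself; origin on its underside, 5 mm below leaf_3_grip
- screw_a: one of the three bench screws, pale wood; origin on its axis at the middle of the stand (says nothing of its crests). Right-hand thread 60 mm across crests, 52 across roots (4 deep, 45-degree flanks, pitch not told), 220 long, then a 76 mm hub at +y. Does not move under 60 N; its thread bruises at 20 N
- screw_b: another of the bench screws, alike but for its pitch; the screws lie in any order
- screw_c: another of the bench screws, alike but for its pitch; the screws lie in any order
- pencil: bystander: flat carpenter's pencil, 175 x 7 x 6, in the strip of the leaf board behind its fence
- wax_tin: bystander: round tin, 44 across and 20 high, on the right-hand end (-y) of the rest
- tape: bystander: black tape measure, 66 x 34 x 62 high, at the right of the bench
- sanding_disc: bystander: red round sanding disc, 124 across and 16 high, at the right of the bench
- mallet: bystander: joiner's wooden mallet, about 360 long and 85 high, lying at the right of the bench
- plane: bystander: small steel block plane, 165 long and 60 high, at the left of the bench
- glue: bystander: yellow glue bottle, 64 across and 180 high, at the left of the bench
Not all that is in view belongs to the job. Leave any blue look-alike of the leaf_3 alone. Leave any orange look-alike of the leaf_1 alone.

How it is judged (in metres and radians):
At the end, for the whole second after the job is handed in: One leaf lies flat on the rest, square to the front screw (0.07 rad), within 70 mm of mid-thread, its tooth tips within 1.5 mm of the thread's roots (only the right leaf can); the other two lie flat on the leaf board, tabs within 40 mm of their row; all at rest (((x of leaf_1_tips in the frame of mesh_point between -0.0275 and -0.0225 m and y of leaf_1_tips in the frame of mesh_point between -0.07 and 0.07 m and z of leaf_1_tips in the frame of mesh_point between -0.004 and 0.004 m and x of leaf_1_grip in the frame of mesh_point below -0.06 m and angle between the x axis of leaf_1_tips and the x axis of mesh_point, either way round below 0.07 rad and angle between leaf_1_tips's own z axis and vertical below 0.08 rad and x of leaf_2_grip in the frame of board_point between -0.04 and 0.04 m and y of leaf_2_grip in the frame of board_point between -0.13 and 0.13 m and z of leaf_2_grip in the frame of board_point between 0.001 and 0.009 m and angle between each of leaf_2_grip, leaf_3_grip's own z axis and vertical below 0.1 rad and x of leaf_3_grip in the frame of board_point between -0.04 and 0.04 m and y of leaf_3_grip in the frame of board_point between -0.13 and 0.13 m and z of leaf_3_grip in the frame of board_point between 0.001 and 0.009 m) or (x of leaf_2_tips in the frame of mesh_point between -0.0275 and -0.0225 m and y of leaf_2_tips in the frame of mesh_point between -0.07 and 0.07 m and z of leaf_2_tips in the frame of mesh_point between -0.004 and 0.004 m and x of leaf_2_grip in the frame of mesh_point below -0.06 m and angle between the x axis of leaf_2_tips and the x axis of mesh_point, either way round below 0.07 rad and angle between leaf_2_tips's own z axis and vertical below 0.08 rad and x of leaf_1_grip in the frame of board_point between -0.04 and 0.04 m and y of leaf_1_grip in the frame of board_point between -0.13 and 0.13 m and z of leaf_1_grip in the frame of board_point between 0.001 and 0.009 m and angle between each of leaf_1_grip, leaf_3_grip's own z axis and vertical below 0.1 rad and x of leaf_3_grip in the frame of board_point between -0.04 and 0.04 m and y of leaf_3_grip in the frame of board_point between -0.13 and 0.13 m and z of leaf_3_grip in the frame of board_point between 0.001 and 0.009 m) or (x of leaf_3_tips in the frame of mesh_point between -0.0275 and -0.0225 m and y of leaf_3_tips in the frame of mesh_point between -0.07 and 0.07 m and z of leaf_3_tips in the frame of mesh_point between -0.004 and 0.004 m and x of leaf_3_grip in the frame of mesh_point below -0.06 m and angle between the x axis of leaf_3_tips and the x axis of mesh_point, either way round below 0.07 rad and angle between leaf_3_tips's own z axis and vertical below 0.08 rad and x of leaf_1_grip in the frame of board_point between -0.04 and 0.04 m and y of leaf_1_grip in the frame of board_point between -0.13 and 0.13 m and z of leaf_1_grip in the frame of board_point between 0.001 and 0.009 m and angle between each of leaf_1_grip, leaf_2_grip's own z axis and vertical below 0.1 rad and x of leaf_2_grip in the frame of board_point between -0.04 and 0.04 m and y of leaf_2_grip in the frame of board_point between -0.13 and 0.13 m and z of leaf_2_grip in the frame of board_point between 0.001 and 0.009 m)) and linear speed of each of leaf_1, leaf_2, leaf_3 below 0.01 m/s); the robot touches nothing.
It fails at once if a leaf is pressed against a screw with more than 20 N (contact force between any of leaf_1, leaf_2, leaf_3 and screw_a above 20 N or contact force between any of leaf_1, leaf_2, leaf_3 and screw_b above 20 N or contact force between any of leaf_1, leaf_2, leaf_3 and screw_c above 20 N).
It fails at once if a bystander is moved more than 30 mm (distance of any of pencil, wax_tin, tape, sanding_disc, mallet, plane, glue from where it was at the start of the episode above 0.03 m).
It also fails if it takes over 72 s, if anything falls off the work surface, if the arm or the gripper's body presses on something with over 40 N, if the wrist force passes 120 N, or if a joint passes its speed limit or range.

## Robot

A 7-joint arm with a two-finger parallel gripper is mounted at the origin on the work surface. World frame = base frame: x ahead of the robot, y to its left, z up, the work surface at z = 0. Lengths are in m, angles in degrees, forces in N, time in s.
With the tool pointing down it reaches from about 0.425 to 0.95 m from the base axis. Payload 16.7 kg.
Tool frame: the origin (TCP) lies at the very end of the fingers, on their centre line; the grasp point (between the pads) lies r.tcp_to_grasp behind it (r.tcp_to_grasp is the distance from the TCP to the grasp point, in m); z points along the fingers, y is the line along which they close (so a half turn about z gives the same grasp; the last joint's range is limited). The gripper opens to 94 mm and grips with 3 to 60 N. Pads are 16 mm wide; open, the fingers measure 119 mm over their backs; the gripper's body (75 mm by 177 mm) begins 78 mm behind the grasp point.
Start: joints at [63.799, 24.414, 4.234, 92.017, -1.954, 63.644, -3.845], TCP at [0.204, -0.643, 0.205] pointing down, gripper open.
Joint ranges: [-163.25, 163.25], [-28.42, 122.38], [-70.27, 78.77], [12.13, 141.07], [-58.53, 238.53], [9.26, 117.41], [-156.51, 156.51]. Speed limits (degrees/s): [108.29, 108.29, 136.94, 136.94, 172.46, 172.46, 172.46].

## Interface

Orientations are given as [roll, pitch, yaw] about the fixed x, y, z axes, in that order (R = Rz(yaw) Ry(pitch) Rx(roll)).
In Python, from bench import r gives the robot as it stands.
- The arm moves only by the tool move_arm, never from a script. Its argument "moves" is a list of rows, each a list of 5 numbers: the finger opening in mm, from 0 to 94, then the shift along the tool's x, y, z in units of 30 mm (1.0 is 30 mm), then the turn about the tool's z in rad. In form: [[claw, tx, ty, tz, twist], ...]. A call has 1 to 8 rows; each row shifts and turns the commanded pose from where the row before left it, along the tool's axes as they then stand; what a row does not reach is not made up. A row lasts 1/12 s, in which the tool goes at most 41.7 mm and 7.16 degrees, less where a joint would pass 70% of its speed; a pose out of reach is approached as far as the arm can. A call is refused whole if a number of a shift passes 1 or a number of a turn 0.125, either way. A call with a gripper value outside its range is refused whole. The fingers move at their own pace and stop on an object; the grip force is fixed at half the most. Time passes only in rows, so rows that do not move let the fingers close. It gives the time, the measured TCP pose, the force, the opening and the grip force at its end, in the units of the state.
- r.get_obs(): the state, without advancing time (a new reading comes with each control period).
- r.capture(name): name is "scene" or "top" or "wrist"; returns the picture (480x640x3 uint8, red, green, blue); there is no depth.
- r.camera_info(name): a dict with "intrinsics" (3x3 intrinsics, pixels), "cam_to_world" (4x4, takes a point from camera to world coordinates). Camera axes: x right, y down, z forward; pixel columns grow to the right and rows downward; lengths in m; the calibration is good to about 2 mm. A picture is of the moment at which its call begins: read the wrist's pose just before it. camera_info takes no time and is no camera call; for the wrist camera it gives the pose at the moment of the call.
- r.close_job(): hands the job in; it is judged then, once.
The state is a dict: "time_s": time; "joint_pos": joint angles; "joint_vel": joint speeds; "joint_torque": joint torques, N m; "tool_pos": TCP position; "eef_rot": TCP orientation; "force": force on the tool from outside, world axes, zero at the start; "ft_torque": the same for the moment, N m; "opening": opening from 0.0 (shut) to 1.0 (fully open); "grip_force": force on a finger pad.
Only numpy, scipy, OpenCV 4.12 (cv2) and the standard library are available. Lean on these libraries where they do the work, as an engineer would, in place of code of your own. Each camera call takes 0.05 s, during which the arm holds its last target. There are 200 camera calls.

## Working session

There is one attempt and no reset: what is moved stays moved. The work goes in short steps, Python scripts to look and compute and a tool call to move; the robot and the scene stay as the last step left them, time stands still between calls to the robot, and variables do not carry over. Pictures are saved under pics/ and viewed, at most 11 in all, crops included, and the job is handed in when it is done.

Besides the shell and the picture viewer there is one more tool, called after "Call:" by a JSON object that holds its "method" and its "body". move_arm: Moves the arm, as the interface text tells. Its arguments: {"type":"object","properties":{"moves":{"type":"array"}},"required":["moves"]}

```bash
mkdir -p pics; ls
python3 - <<'E'
from bench import r
import cv2,numpy as np
o=r.get_obs(); print(o['time_s'],o['tool_pos'],o['eef_rot'],o['opening'],r.tcp_to_grasp)
for n in ['scene','top']:
    im=r.capture(n); cv2.imwrite(f'pics/{n}0.png',im[...,::-1]); c=r.camera_info(n); print(n,np.round(c['intrinsics'],1).tolist(),np.round(c['cam_to_world'],4).tolist())
E
```

```text
pics
0.0 [ 0.20432669 -0.64287186  0.20479859] [-1.79927555e+02  6.96880554e-03  1.76335279e+01] 0.9963421356887806 0.0188
scene [[438.9, 0.0, 317.8], [0.0, 438.9, 238.2], [0.0, 0.0, 1.0]] [[-0.895, 0.2548, -0.3661, 0.8962], [0.4459, 0.49, -0.7491, 0.6913], [-0.0114, -0.8337, -0.5521, 0.6046], [0.0, 0.0, 0.0, 1.0]]
top [[589.2, 0.0, 325.6], [0.0, 589.2, 242.7], [0.0, 0.0, 1.0]] [[-0.0097, -0.9985, 0.0532, 0.477], [-0.9999, 0.0101, 0.0085, -0.0415], [-0.009, -0.0531, -0.9985, 1.3913], [0.0, 0.0, 0.0, 1.0]]
```

View pics/top0.png

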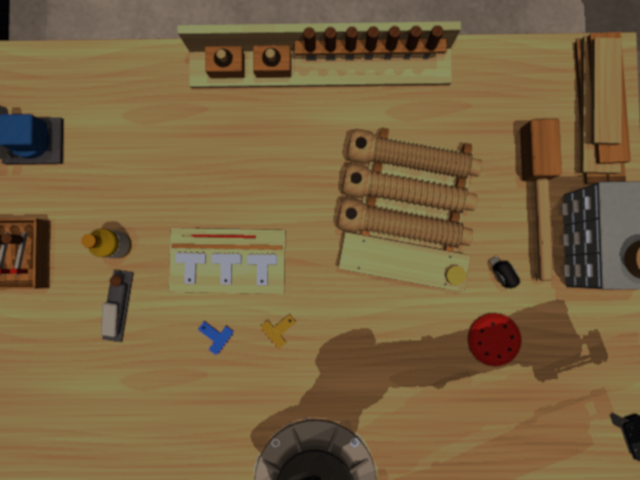

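View pics/scene0.png

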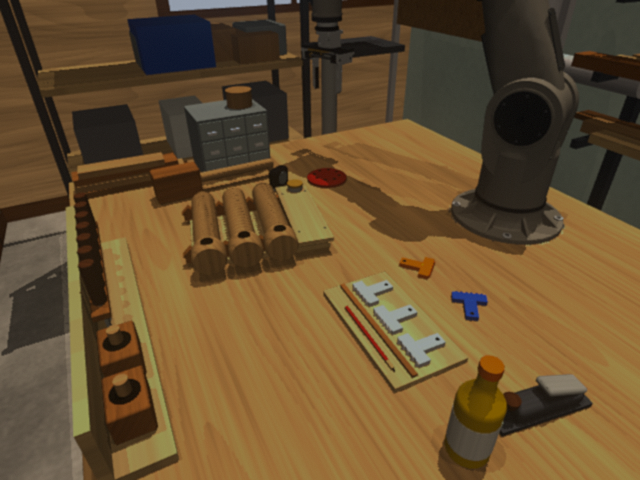

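Top view: the bare-aluminium leaves are at about (190,267), (226,268) and (262,268) on the board. The look-alikes, blue (216,336) and orange (278,330), lie off the board and get left alone. The front screw runs (350,213)–(470,237), the rest is around (403,262), and the tin is at (456,274).

```bash
cat > h.py <<'E'
from bench import r
import cv2,numpy as np
from scipy.spatial.transform import Rotation as Ro
def cam(n):
    c=r.camera_info(n); return np.array(c['intrinsics']),np.array(c['cam_to_world'])
def ray(K,T,p,z):
    p=np.atleast_2d(np.asarray(p,float)); d=np.c_[p,np.ones(len(p))]@np.linalg.inv(K).T@T[:3,:3].T
    return T[:3,3]+d*((z-T[2,3])/d[:,2])[:,None]
def proj(K,T,P):
    P=np.atleast_2d(P); c=(P-T[:3,3])@T[:3,:3]; q=c@K.T; return q[:,:2]/q[:,2:]
def totool(target,yaw=None):
    """shift in tool axes, units of 30mm, and twist rad, to put TCP at target"""
    o=r.get_obs(); R=Ro.from_euler('xyz',o['eef_rot'],degrees=True)
    return np.round(R.inv().apply(np.asarray(target)-o['tool_pos'])/0.03,3)
def grab(n,f):
    K,T=cam(n); im=r.capture(n)[...,::-1].copy(); cv2.imwrite(f,im); return im,K,T
E
python3 - <<'E'
from h import *
im=cv2.imread('pics/top0.png'); K,T=cam('top')
hsv=cv2.cvtColor(im,cv2.COLOR_BGR2HSV)
m=((hsv[...,1]<60)&(hsv[...,2]>120)).astype(np.uint8)
m[:, :160]=0;m[:,300:]=0;m[:240]=0;m[300:]=0
n,l,s,c=cv2.connectedComponentsWithStats(m)
for i in range(1,n):
    if s[i,4]>50: print(s[i],c[i],ray(K,T,c[i],.022)[0])
print('board',ray(K,T,[[171,229],[284,230],[285,292],[169,292]],.012).round(3).tolist())
print('rest',ray(K,T,[[347,234],[469,262],[465,289],[340,268]],.045).round(3).tolist())
print('screw front top axis',ray(K,T,[[365,217],[465,237]],.08).round(3).tolist())
W=cam('wrist'); print(W[0].round(1).tolist(),W[1].round(4).tolist())
print(totool([.50,-.22,.28]))
E
```

```text
[175 252  31  33 544] [189.29044118 263.76470588] [0.50398902 0.28793101 0.022     ]
[210 253  32  32 567] [225.41975309 264.35802469] [0.50178155 0.20370205 0.022     ]
[246 254  32  32 579] [261.61830743 265.51986183] [0.49825423 0.11941923 0.022     ]
board [[0.586, 0.334, 0.012], [0.581, 0.068, 0.012], [0.436, 0.066, 0.012], [0.439, 0.338, 0.012]]
rest [[0.568, -0.079, 0.045], [0.501, -0.356, 0.045], [0.44, -0.346, 0.045], [0.49, -0.062, 0.045]]
screw front top axis [[0.603, -0.119, 0.08], [0.556, -0.341, 0.08]]
[[397.4, 0.0, 310.1], [0.0, 397.4, 228.0], [0.0, 0.0, 1.0]] [[0.3025, -0.9212, -0.2447, 0.2771], [-0.9532, -0.2926, -0.0766, -0.6207], [-0.0011, 0.2564, -0.9666, 0.3839], [0.0, 0.0, 0.0, 1.0]]
[ 13.662 -10.452  -2.494]
```

Call:
{"method": "move_arm", "body": {"moves": [[60,0.93,-0.63,0,0],[60,0.93,-0.63,0,0],[60,0.93,-0.63,0,0],[60,0.93,-0.63,0,0],[60,0.93,-0.63,0,0],[60,0.93,-0.63,0,0],[60,0.93,-0.63,0,0],[60,0.93,-0.63,0,0]]}}

```text
time_s: 0.77
tool_pos: [0.372, -0.43, 0.2053]
eef_rot: [-180.0, 0.0, 17.6]
force: [0.9, -0.5, -0.2]
opening: 0.638
grip_force: 0.0
```

Call:
{"method": "move_arm", "body": {"moves": [[60,0.93,-0.63,0,0],[60,0.93,-0.63,0,0],[60,0.93,-0.63,0,0],[60,0.93,-0.63,0,0],[60,0.93,-0.63,0,0],[60,0.93,-0.63,0,0],[60,0.93,-0.63,0,0],[60,0.93,-0.63,0,0]]}}

```text
time_s: 1.43
tool_pos: [0.5389, -0.2183, 0.2054]
eef_rot: [-180.0, 0.0, 17.6]
force: [0.6, -0.3, -0.8]
opening: 0.642
grip_force: 0.0
```

Call:
{"method": "move_arm", "body": {"moves": [[60,0,0,0,0.125],[60,0,0,0,0.125],[60,0,0,0,0.125],[60,0,0,0,0.125],[60,0,0,0,0.017],[60,0,0,0,0],[60,0,0,0,0]]}}

```text
time_s: 2.02
tool_pos: [0.5382, -0.2198, 0.2054]
eef_rot: [-180.0, 0.0, -11.7]
force: [0.0, -0.4, -0.6]
opening: 0.638
grip_force: 0.0
```

Run:
```python
from h import *
im,K,T=grab('wrist','pics/w1.png'); np.savez('w1',K=K,T=T)
grab('top','pics/top1.png')
```

```text
(no output)
```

View pics/w1.png

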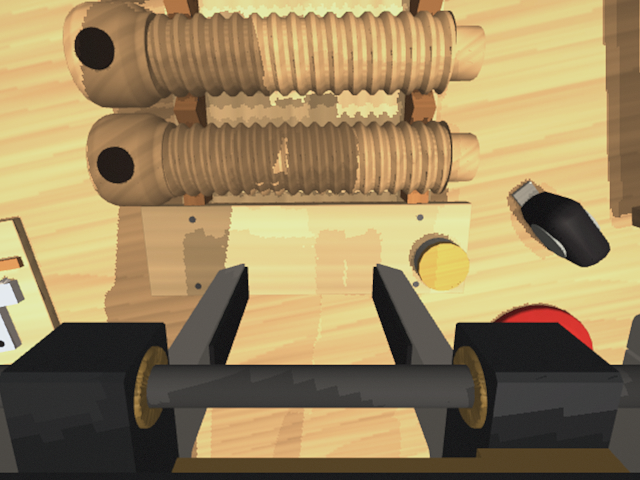

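Wrist view: the front screw's thread spans columns 160–452, rows 120–197. The near silhouette shows the crests at row ~195, the rest edge is at row ~204, and the tin is at (443,263). Next I'll measure pitch and phase.

Run:
```python
from h import *
im=cv2.imread('pics/w1.png'); d=np.load('w1.npz'); K,T=d['K'],d['T']
g=cv2.cvtColor(im,cv2.COLOR_BGR2GRAY).astype(float)
print('rest corners',ray(K,T,[[142,206],[470,203],[148,293],[471,295]],.045).round(4).tolist())
print('thread ends silh',ray(K,T,[[160,195],[452,195]],.055).round(4).tolist())
print('T',T.round(3).tolist())
c=cv2.resize(im[100:215,140:470],None,fx=2.4,fy=2.4,interpolation=cv2.INTER_CUBIC); cv2.imwrite('pics/c1.png',c)
# sample rows along axis
yaw=np.radians(-12); ex=np.array([np.cos(yaw),np.sin(yaw),0]); ey=np.array([-np.sin(yaw),np.cos(yaw),0])
```

```text
rest corners [[0.574, -0.0774, 0.045], [0.5184, -0.3572, 0.045], [0.4944, -0.0574, 0.045], [0.4316, -0.3492, 0.045]]
thread ends silh [[0.5811, -0.0997, 0.055], [0.5311, -0.3396, 0.055]]
T [[-0.204, -0.946, -0.251, 0.613], [-0.979, 0.197, 0.053, -0.235], [-0.0, 0.257, -0.967, 0.384], [0.0, 0.0, 0.0, 1.0]]
```

View pics/c1.png

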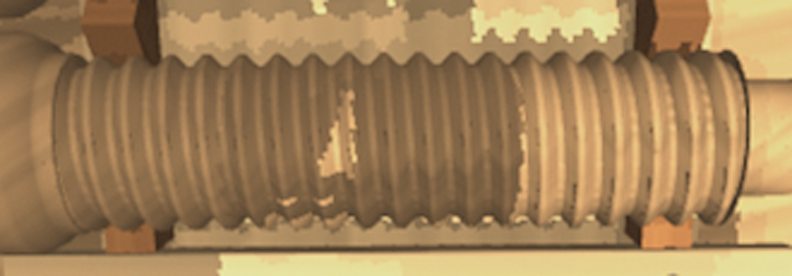

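```bash
cat > ph.py <<'E'
from h import *
yaw=np.radians(-11.7); ex=np.array([np.cos(yaw),np.sin(yaw),0]); ey=np.array([-np.sin(yaw),np.cos(yaw),0]); M=np.array([.5849,-.2269,.05])
if __name__=='__main__':
    im=cv2.imread('pics/w1.png'); d=np.load('w1.npz'); K,T=d['K'],d['T']
    hsv=cv2.cvtColor(im,cv2.COLOR_BGR2HSV).astype(np.float32); 
    s=np.arange(-.075,.075,.0005)
    for ch in (1,2):
      for xo in np.arange(-.034,-.020,.001):
        P=M+np.outer(s,ey)+xo*ex+[0,0,.0055]; q=proj(K,T,P).astype(np.float32)
        v=cv2.remap(hsv[...,ch],q[:,0].reshape(1,-1),q[:,1].reshape(1,-1),cv2.INTER_LINEAR).ravel()
        v=v-cv2.blur(v.reshape(1,-1),(31,1)).ravel(); v=np.clip(v,-40,40)
        w=np.hanning(len(s)); f=[(v*w*np.exp(-2j*np.pi*s/p)).sum() for p in (.010,.011,.012,.013,.014)]
        print(ch,round(xo,3),np.abs(f).round(0), 'max at y mm',round(-0+np.angle((v*w*np.exp(2j*np.pi*s/.012)).sum())/(2*np.pi)*12,2), 'rows',q[0,1].round(),q[-1,1].round())
E
python3 ph.py
```

```text
1 -0.034 [26. 28. 23. 10. 22.] max at y mm -0.42 rows 200.0 200.0
1 -0.033 [ 5. 22.  2. 18. 14.] max at y mm 0.08 rows 199.0 199.0
1 -0.032 [13.  7. 13. 19. 13.] max at y mm 0.74 rows 198.0 198.0
1 -0.031 [ 5.  4. 13. 18. 20.] max at y mm 1.61 rows 197.0 197.0
1 -0.03 [28. 26. 56. 34. 18.] max at y mm 0.49 rows 195.0 196.0
1 -0.029 [ 79.  98. 247. 121.  47.] max at y mm 0.34 rows 194.0 194.0
1 -0.028 [105. 171. 454. 221.  28.] max at y mm 0.29 rows 193.0 193.0
1 -0.027 [ 23. 156. 449. 261.  30.] max at y mm -0.1 rows 192.0 192.0
1 -0.026 [ 59. 188. 452. 245.  21.] max at y mm -0.25 rows 191.0 191.0
1 -0.025 [ 94. 116. 242. 117.  42.] max at y mm -0.66 rows 189.0 190.0
1 -0.024 [ 66.  80. 122.  99.  49.] max at y mm -1.06 rows 188.0 188.0
1 -0.023 [ 24.  25.  91. 102.  27.] max at y mm -0.2 rows 187.0 187.0
1 -0.022 [ 32.  61. 100. 114.  52.] max at y mm 0.88 rows 186.0 186.0
1 -0.021 [ 46.  19.  77. 154. 118.] max at y mm 1.17 rows 185.0 185.0
1 -0.02 [ 41.  26.  51. 133.  96.] max at y mm 1.05 rows 183.0 184.0
2 -0.034 [ 98.  71.  60. 131. 103.] max at y mm 2.6 rows 200.0 200.0
2 -0
[... 316 characters left out ...]
 max at y mm -5.7 rows 194.0 194.0
2 -0.028 [1138.  862. 1273.  855.  486.] max at y mm -5.43 rows 193.0 193.0
2 -0.027 [ 143. 1425. 1631. 1174.  739.] max at y mm -5.36 rows 192.0 192.0
2 -0.026 [ 514. 1356. 1901. 1337.  652.] max at y mm -5.15 rows 191.0 191.0
2 -0.025 [ 685.  292. 1215.  569.  453.] max at y mm -3.69 rows 189.0 190.0
2 -0.024 [387. 266. 852. 741. 390.] max at y mm -1.15 rows 188.0 188.0
2 -0.023 [228. 219. 590. 968. 444.] max at y mm -0.04 rows 187.0 187.0
2 -0.022 [222. 238. 540. 982. 501.] max at y mm -0.05 rows 186.0 186.0
2 -0.021 [ 449.  332.  476. 1297.  781.] max at y mm 1.62 rows 185.0 185.0
2 -0.02 [ 505.  440.  648. 1411.  897.] max at y mm 2.07 rows 183.0 184.0
```

Call:
{"method": "move_arm", "body": {"moves": [[60,-0.34,-0.95,0,0],[60,-0.34,-0.95,0,0],[60,-0.34,-0.95,0,0],[60,-0.34,-0.95,0,0],[60,-0.34,-0.95,0,0],[60,-0.34,-0.95,0,0],[60,-0.34,-0.95,0,0]]}}

```text
time_s: 2.7
tool_pos: [0.5095, -0.0086, 0.2057]
eef_rot: [-180.0, -0.0, -11.9]
force: [1.3, -0.3, 0.0]
opening: 0.64
grip_force: 0.0
```

Call:
{"method": "move_arm", "body": {"moves": [[60,-0.34,-0.95,0.4,0],[60,-0.34,-0.95,0.4,0],[60,-0.34,-0.95,0.4,0],[60,-0.34,-0.95,0.4,0],[60,-0.34,-0.95,0.4,0],[60,-0.34,-0.95,0.4,0],[60,-0.34,-0.95,0.4,0],[60,0,0,0.4,-0.085]]}}

```text
time_s: 3.37
tool_pos: [0.4804, 0.2063, 0.1093]
eef_rot: [-179.8, -0.0, -6.8]
force: [-1.2, 0.7, 0.4]
opening: 0.637
grip_force: 0.0
```

Call:
{"method": "move_arm", "body": {"moves": [[60,0,0,0,-0.085],[60,0,0,0,0],[60,0,0,0,0]]}}

```text
time_s: 3.62
tool_pos: [0.4816, 0.2, 0.1096]
eef_rot: [-180.0, 0.0, -2.3]
force: [0.0, 0.4, 0.1]
opening: 0.64
grip_force: 0.0
```

Run:
```python
from h import *
im,K,T=grab('wrist','pics/w2.png'); np.savez('w2',K=K,T=T)
```

```text
(no output)
```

View pics/w2.png

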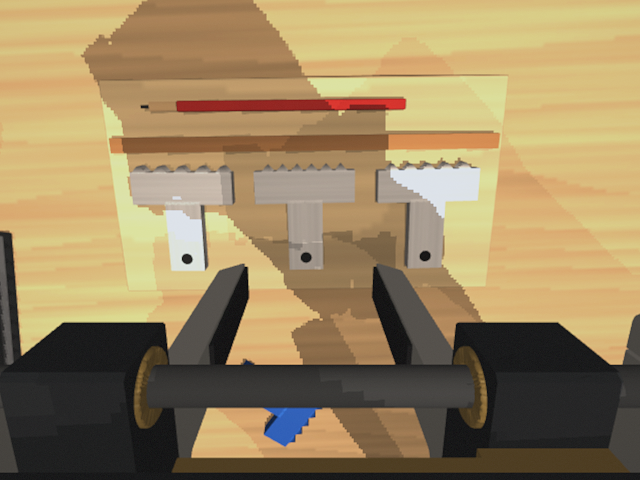

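Run:
```python
from h import *
im=cv2.imread('pics/w2.png'); d=np.load('w2.npz');K,T=d['K'],d['T']
a=[cv2.resize(im[152:184,x:x+112],None,fx=7,fy=6,interpolation=cv2.INTER_CUBIC) for x in (125,248,371)]
cv2.imwrite('pics/c2.png',np.vstack(a))
# head corners (front top edge of plate z=.022) & tab ends
for n,p in dict(L=[[131,172],[233,172],[172,270],[206,270]],Mi=[[254,171],[354,171],[289,268],[323,268]],R=[[377,169],[479,168],[409,266],[443,266]]).items():
    q=ray(K,T,p,.022); print(n,q[:,:2].round(4).tolist())
```

```text
L [[0.5308, 0.3178], [0.528, 0.2496], [0.4602, 0.2995], [0.4592, 0.2752]]
Mi [[0.5281, 0.2355], [0.5253, 0.1687], [0.4583, 0.2159], [0.4573, 0.1917]]
R [[0.526, 0.1534], [0.5239, 0.0854], [0.4563, 0.1305], [0.4553, 0.1063]]
```

View pics/c2.png

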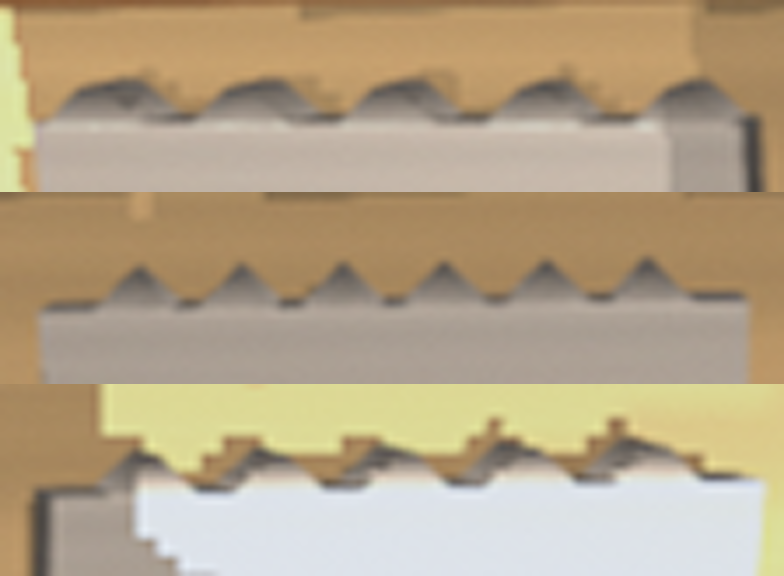

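Top to bottom in the crop (left, middle, right leaf), the tooth spacings come to about 14 mm with 5 teeth, 10 mm with 6, and 12 mm with 5. The front screw's pitch is 12 mm, so I take the right-hand leaf, with its grip point at about (0.480, 0.119).

Call:
{"method": "move_arm", "body": {"moves": [[50,0.02,0.68,0.5,-0.009],[50,0.02,0.68,0.5,0],[50,0.02,0.67,0.5,0],[50,0.01,0.67,0.5,0],[50,0,0,0.5,0],[50,0,0,0.35,0],[50,0,0,0.25,0],[50,0,0,0,0]]}}

```text
time_s: 4.33
tool_pos: [0.4806, 0.1194, 0.0156]
eef_rot: [180.0, 0.1, -1.8]
force: [0.4, 1.0, 0.5]
opening: 0.533
grip_force: 0.0
```

Run:
```python
from h import *
print(r.get_obs()['tool_pos'],r.get_obs()['eef_rot'])
im,K,T=grab('wrist','pics/w3.png'); np.savez('w3',K=K,T=T)
```

```text
[0.48058715 0.11943786 0.01562071] [ 1.79996426e+02  6.38230173e-02 -1.75304768e+00]
```

View pics/w3.png

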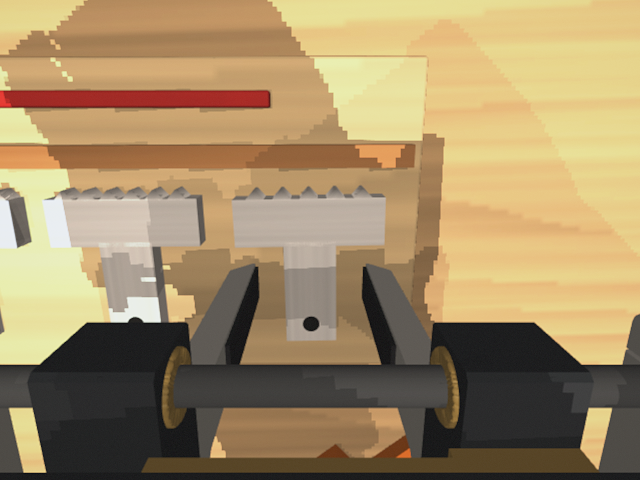

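The fingers straddle the 5-tooth leaf's tab (columns 285–337). I'll close on it and measure the tip offset from the TCP in this view.

Call:
{"method": "move_arm", "body": {"moves": [[50,0,0,0.05,0],[15,0,0,0,0],[15,0,0,0,0],[15,0,0,0,0],[15,0,0,0,0],[15,0,0,0,0],[15,0,0,0,0]]}}

```text
time_s: 4.97
tool_pos: [0.4811, 0.1192, 0.0153]
eef_rot: [-180.0, -0.0, -1.7]
force: [-1.5, 1.1, 5.4]
opening: 0.251
grip_force: 29.9
```

Run:
```python
from h import *
o=r.get_obs(); R=Ro.from_euler('xyz',o['eef_rot'],degrees=True)
print(o['opening'],o['grip_force'],o['tool_pos'])
im,K,T=grab('wrist','pics/w4.png'); g=cv2.cvtColor(im,cv2.COLOR_BGR2HSV)
d=np.load('w3.npz')
for nm,KK,TT in (('open',d['K'],d['T']),('closed',K,T)):
    q=ray(KK,TT,[[235,196],[385,196],[311,187]],.022); print(nm,R.inv().apply(q-o['tool_pos']).round(4).tolist())
m=(g[...,1]<60)&(g[...,2]>100); m[:150]=0;m[260:]=0;m[:,:215]=0;m[:,410:]=0
ys,xs=np.nonzero(m); print('mask',xs.min(),xs.max(),ys.min(),[int(np.nonzero(m[:,x])[0].min()) for x in (240,270,295,322,348,378)])
```

```text
0.2512509246439361 29.93240475654602 [0.48111114 0.11917551 0.01525198]
open [[0.0445, -0.0332, -0.0067], [0.0445, 0.0328, -0.0067], [0.0485, 0.0002, -0.0067]]
closed [[0.0451, -0.0329, -0.0067], [0.0451, 0.033, -0.0067], [0.0491, 0.0005, -0.0067]]
mask 233 386 187 [197, 197, 197, 196, 196, 196]
```

Call:
{"method": "move_arm", "body": {"moves": [[15,0,0,-0.3,0],[15,0,0,-0.8,0],[15,0,0,-0.8,0],[15,0,0,-0.8,0],[15,0.1,0.4,-0.8,0],[15,0.1,0.75,0,0],[15,0.1,0.8,0,0],[15,0.1,0.8,0,0]]}}

```text
time_s: 5.68
tool_pos: [0.4906, 0.0355, 0.1211]
eef_rot: [-180.0, -0.1, -1.7]
force: [0.5, -0.7, -1.6]
opening: 0.247
grip_force: 29.9
```

Call:
{"method": "move_arm", "body": {"moves": [[15,0.1,0.8,0,0],[15,0.1,0.8,0,0],[15,0.1,0.8,0,0],[15,0.1,0.8,0,0],[15,0.1,0.8,0,0],[15,0.1,0.8,0,0],[15,0.05,0.8,0,0],[15,0,0.8,0,0]]}}

```text
time_s: 6.35
tool_pos: [0.5041, -0.1573, 0.1206]
eef_rot: [-180.0, -0.0, -1.7]
force: [0.9, 0.8, -1.0]
opening: 0.249
grip_force: 29.9
```

Call:
{"method": "move_arm", "body": {"moves": [[15,0,0.8,0,0],[15,0,0.8,0,0],[15,0,0,0,0.087],[15,0,0,0,0.087],[15,0,0,0.5,0],[15,0,0,0.5,0],[15,0,0,0,0],[15,0,0,0,0]]}}

```text
time_s: 7.02
tool_pos: [0.5022, -0.204, 0.09]
eef_rot: [-180.0, 0.1, -11.7]
force: [0.8, 0.5, -0.4]
opening: 0.25
grip_force: 29.9
```

Run:
```python
from h import *
from ph import M,ex,ey
o=r.get_obs(); print(o['opening'],o['grip_force'],o['force'],o['tool_pos'],o['eef_rot'])
print(totool([.5029,-.2039,.0490]))
im,K,T=grab('wrist','pics/w5.png'); np.savez('w5',K=K,T=T)
```

```text
0.24971766146875082 29.93576556444168 [ 0.81958968  0.49381459 -0.42122102] [ 0.50221962 -0.2039606   0.09004723] [-1.79975273e+02  7.80458902e-02 -1.16935574e+01]
[ 0.024 -0.006  1.368]
```

View pics/w5.png

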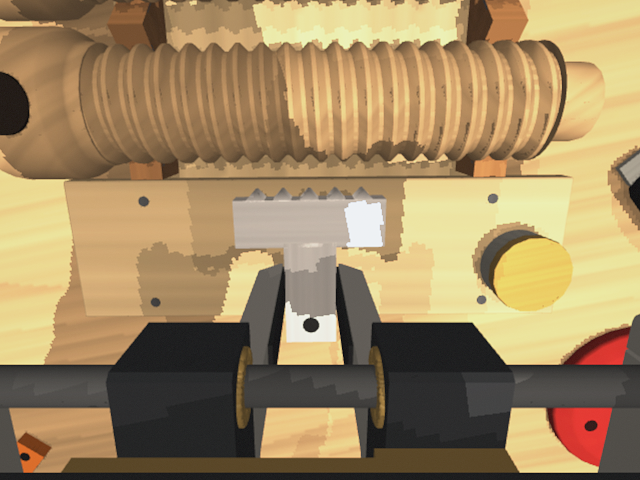

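The leaf is held square, with tips at row ~190 and columns 258–362, and the thread roots are ahead at row ~160. Lowering onto the rest.

Call:
{"method": "move_arm", "body": {"moves": [[15,0,0,0.5,0],[15,0,0,0.4,0],[15,0,0,0.2,0],[15,0,0,0.1,0],[15,0,0,0.1,0],[15,0,0,0.05,0],[15,0,0,0,0],[15,0,0,0,0]]}}

```text
time_s: 7.73
tool_pos: [0.5028, -0.2043, 0.0498]
eef_rot: [180.0, -0.0, -11.7]
force: [0.6, -0.7, -0.8]
opening: 0.249
grip_force: 29.9
```

```bash
cat > ph2.py <<'E'
from h import *
from ph import M,ex,ey
import sys
f=sys.argv[1]
o=r.get_obs(); print(o['opening'],o['force'],o['tool_pos'],o['eef_rot'][2])
im,K,T=grab('wrist',f'pics/{f}.png'); np.savez(f,K=K,T=T)
hsv=cv2.cvtColor(im,cv2.COLOR_BGR2HSV).astype(np.float32)
s=np.arange(-.06,.06,.0005)
for ch,xs in ((1,np.arange(-.034,-.022,.001)),):
  for xo in xs:
    P=M+np.outer(s,ey)+xo*ex+[0,0,.005]; q=proj(K,T,P).astype(np.float32)
    v=cv2.remap(hsv[...,ch],q[:,0].reshape(1,-1),q[:,1].reshape(1,-1),cv2.INTER_LINEAR).ravel()
    v=np.clip(v-cv2.blur(v.reshape(1,-1),(25,1)).ravel(),-40,40); w=np.hanning(len(s))
    F=(v*w*np.exp(2j*np.pi*s/.012)).sum(); print(round(xo,3),int(abs(F)),'crest y',round(np.angle(F)/(2*np.pi)*12,2),q[0,1].round())
d=o['tool_pos']-M; print('tcp in stand',d@ex,d@ey)
c=im[120:270,190:430]; cv2.imwrite(f'pics/{f}c.png',cv2.resize(c,None,fx=3.3,fy=3.3,interpolation=cv2.INTER_CUBIC))
E
python3 ph2.py w6
```

```text
0.24923713153551771 [ 0.55669497 -0.70003232 -0.77247609] [ 0.5028344  -0.20426373  0.04976361] -11.702740374668775
-0.034 16 crest y 3.11 182.0
-0.033 9 crest y 1.51 180.0
-0.032 22 crest y 4.04 178.0
-0.031 21 crest y 4.28 175.0
-0.03 21 crest y 2.66 173.0
-0.029 160 crest y 0.18 171.0
-0.028 319 crest y 0.07 168.0
-0.027 370 crest y -0.11 166.0
-0.026 314 crest y -0.31 164.0
-0.025 145 crest y -0.79 161.0
-0.024 113 crest y -1.15 159.0
-0.023 67 crest y -1.62 157.0
-0.022 20 crest y -2.61 154.0
tcp in stand -0.08495085446685645 0.005524090370401243
```

View pics/w6c.png

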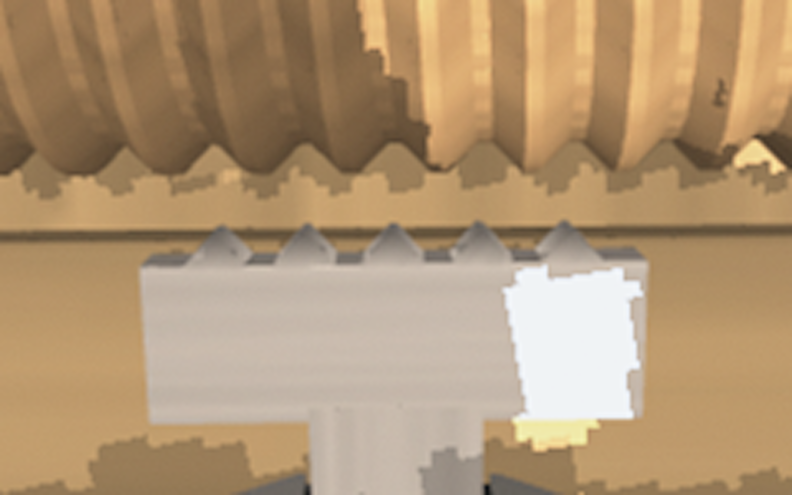

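Tips (crop columns 223, 308, 393, 478, 565) line up with the roots (215, 305, 395, 483, 575). I'll advance 7 mm while watching the force, touch down and release.

Call:
{"method": "move_arm", "body": {"moves": [[15,0.08,0,0,0],[15,0.07,0,0,0],[15,0.05,0,0,0],[15,0.03,0,0,0],[15,0,0,0.02,0],[15,0,0,0.02,0],[15,0,0,0,0]]}}

```text
time_s: 8.37
tool_pos: [0.5095, -0.2056, 0.0483]
eef_rot: [-180.0, -0.0, -11.7]
force: [1.2, 0.2, 1.0]
opening: 0.251
grip_force: 29.9
```

Call:
{"method": "move_arm", "body": {"moves": [[36,0,0,0,0],[36,0,0,0,0],[36,0,0,0,0],[36,0,0,-0.4,0],[36,0,0,-0.7,0],[36,-0.5,0,0,0],[0,-0.9,0,0,0],[0,0,0,0,0]]}}

```text
time_s: 9.03
tool_pos: [0.4646, -0.1967, 0.082]
eef_rot: [180.0, 0.1, -11.7]
force: [0.5, -0.1, 0.3]
opening: 0.273
grip_force: 0.0
```

Call:
{"method": "move_arm", "body": {"moves": [[0,0,0,0,0],[0,0,0,0,0],[0,0,0,0,0],[0,0,0,0.6,0],[0,0,0,0.35,0],[0,0,0,0.12,0],[0,0,0,0,0]]}}

```text
time_s: 9.62
tool_pos: [0.4679, -0.1968, 0.0481]
eef_rot: [-180.0, 0.1, -11.7]
force: [-0.2, 0.9, 0.8]
opening: 0.002
grip_force: 0.0
```

```bash
python3 ph2.py w7 | sed -n '1p;$p'
```

```text
0.0017064811703605392 [-0.24711072  0.92899767  0.84955431] [ 0.46786019 -0.19676817  0.04813935] -11.68886167409364
tcp in stand -0.12071840254279961 0.005771585018207025
```

View pics/w7.png

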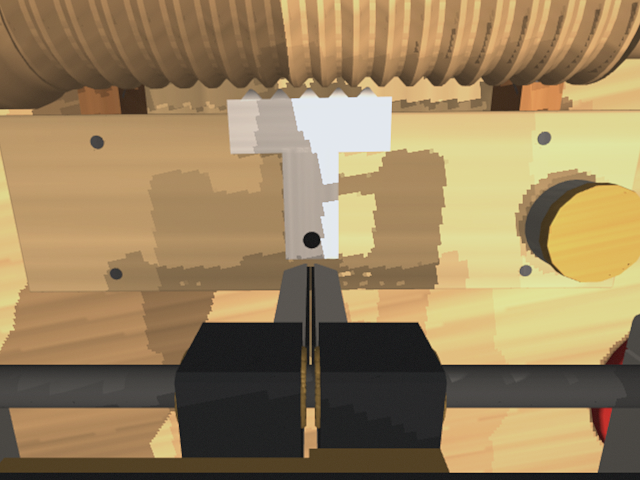

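The leaf lies square with its teeth just entering the thread (tips near row 92), and the closed fingers sit behind the tab (rows 259–265). Now small pushes while watching the force.

Call:
{"method": "move_arm", "body": {"moves": [[0,0.04,0,0,0],[0,0.04,0,0,0],[0,0.03,0,0,0],[0,0.02,0,0,0],[0,0,0,0,0]]}}

```text
time_s: 10.08
tool_pos: [0.4724, -0.1979, 0.0494]
eef_rot: [-180.0, -0.0, -11.7]
force: [-1.0, 0.0, -0.2]
opening: 0.005
grip_force: 0.0
```

```bash
cat > lf.py <<'E'
from h import *
from ph import M,ex,ey
import sys
f=sys.argv[1]; o=r.get_obs(); print(o['force'].round(2),((o['tool_pos']-M)@ex).round(4))
im,K,T=grab('wrist',f'pics/{f}.png'); g=cv2.cvtColor(im,cv2.COLOR_BGR2HSV)
def st(p,z=.055):
    q=ray(K,T,p,z)-M; return np.c_[q@ex,q@ey][:,:2].round(4).tolist()
# head's rear edge and tab's rear edge by saturation step along stand x
for yo,a,b in ((-.022,-.075,-.035),(.022,-.075,-.035),(0.004,-.125,-.09),(-.004,-.125,-.09)):
    s=np.arange(a,b,.00025); P=M+[0,0,.005]+np.outer(s,ex)+(.0057+yo)*ey; q=proj(K,T,P).astype(np.float32)
    v=cv2.remap(g[...,1].astype(np.float32),q[:,0].reshape(1,-1),q[:,1].reshape(1,-1),cv2.INTER_LINEAR).ravel()
    i=np.argmin(np.convolve(v,np.r_[np.ones(6),-np.ones(6)],'valid')) ; print(yo,'edge x',round(s[i+6],4), v[[max(i,0),i+11]])
E
python3 lf.py w8
```

```text
[-1.02  0.01 -0.18] -0.116
-0.022 edge x -0.0562 [81.0625   10.853516]
0.022 edge x -0.0567 [112.4375   32.80664]
0.004 edge x -0.1117 [26.828125 28.      ]
-0.004 edge x -0.0945 [40.589844 34.625   ]
```

Call:
{"method": "move_arm", "body": {"moves": [[0,0.03,0,0,0],[0,0.03,0,0,0],[0,0.02,0,0,0],[0,0.02,0,0,0],[0,0,0,0,0]]}}

```text
time_s: 10.55
tool_pos: [0.4752, -0.1985, 0.0492]
eef_rot: [-180.0, -0.0, -11.7]
force: [-1.1, -0.1, -0.1]
opening: 0.003
grip_force: 0.1
```

```bash
python3 lf.py w9
```

```text
[-1.11 -0.15 -0.11] -0.1132
-0.022 edge x -0.0537 [80.63574  10.894531]
0.022 edge x -0.0542 [111.76758  33.96875]
0.004 edge x -0.1158 [26.515625 27.46875 ]
-0.004 edge x -0.1092 [29.238281 23.019531]
```

Call:
{"method": "move_arm", "body": {"moves": [[0,0.015,0,0,0],[0,0.015,0,0,0],[0,0,0,0,0],[0,0,0,0,0]]}}

```text
time_s: 10.93
tool_pos: [0.476, -0.1987, 0.0492]
eef_rot: [-180.0, -0.0, -11.7]
force: [-0.4, 0.2, -0.9]
opening: 0.005
grip_force: 0.1
```

```bash
python3 lf.py w10
```

```text
[-0.38  0.24 -0.92] -0.1123
-0.022 edge x -0.053 [85.38965  9.03125]
0.022 edge x -0.0532 [110.546875  33.25    ]
0.004 edge x -0.113 [26.261719 26.636719]
-0.004 edge x -0.1128 [27.11914  25.857422]
```

Call:
{"method": "move_arm", "body": {"moves": [[0,0.015,0,0,0],[0,0.01,0,0,0],[0,0,0,0,0],[0,0,0,0,0]]}}

```text
time_s: 11.32
tool_pos: [0.4767, -0.1988, 0.0492]
eef_rot: [-180.0, -0.0, -11.7]
force: [0.3, -0.7, -0.1]
opening: 0.006
grip_force: 0.1
```

```bash
python3 lf.py w11
```

```text
[ 0.34 -0.65 -0.08] -0.1116
-0.022 edge x -0.0522 [80.  9.]
0.022 edge x -0.0525 [110.59375  32.43457]
0.004 edge x -0.1057 [28.09375  25.482422]
-0.004 edge x -0.1218 [27.732422 25.78125 ]
```

Call:
{"method": "move_arm", "body": {"moves": [[0,0.013,0,0,0],[0,0,0,0,0],[0,0,0,0,0]]}}

```text
time_s: 11.62
tool_pos: [0.477, -0.1989, 0.0492]
eef_rot: [-180.0, 0.0, -11.7]
force: [-1.1, 0.5, 1.0]
opening: 0.009
grip_force: 0.5
```

Call:
{"method": "move_arm", "body": {"moves": [[0,0.013,0,0,0],[0,0,0,0,0],[0,0,0,0,0]]}}

```text
time_s: 11.87
tool_pos: [0.4771, -0.1989, 0.0491]
eef_rot: [-180.0, 0.0, -11.7]
force: [-3.9, 0.7, 3.1]
opening: 0.003
grip_force: 2.0
```

```bash
python3 lf.py w12
```

```text
[-3.94  0.72  3.08] -0.1113
-0.022 edge x -0.052 [80.322266  9.      ]
0.022 edge x -0.0522 [112.078125  34.09375 ]
0.004 edge x -0.1032 [27.738281 24.868164]
-0.004 edge x -0.0925 [34.992188 31.960938]
```

Force rose to 4 N with the head's rear edge at -52 mm, the expected home value. One last slight nudge, then I'll back off and inspect.

Call:
{"method": "move_arm", "body": {"moves": [[0,0.008,0,0,0],[0,0,0,0,0],[0,0,0,0,0]]}}

```text
time_s: 12.17
tool_pos: [0.4771, -0.199, 0.0491]
eef_rot: [-180.0, 0.1, -11.7]
force: [-5.3, 1.7, 4.5]
opening: 0.005
grip_force: 3.0
```

Call:
{"method": "move_arm", "body": {"moves": [[0,-0.1,0,0,0],[0,-0.2,0,-0.1,0],[0,-0.2,0,-0.6,0],[0,0,0,-0.6,0],[0,0,0,-0.3,0],[0,0,0,0,0],[0,0,0,0,0]]}}

```text
time_s: 12.75
tool_pos: [0.4634, -0.1961, 0.0974]
eef_rot: [180.0, -0.1, -11.7]
force: [-0.1, 0.3, -0.1]
opening: 0.004
grip_force: 0.0
```

```bash
python3 lf.py w13
python3 - <<'E'
import cv2
im=cv2.imread('pics/w13.png'); t=cv2.imread('pics/top0.png')
cv2.imwrite('pics/w13c.png',cv2.resize(im[60:280,190:450],None,fx=2.7,fy=2.7,interpolation=cv2.INTER_CUBIC))
E
```

```text
[-0.14  0.26 -0.14] -0.1253
-0.022 edge x -0.052 [96.69141 13.1875 ]
0.022 edge x -0.0525 [112.40625   33.051758]
0.004 edge x -0.1 [111.5       36.515625]
-0.004 edge x -0.1002 [111.078125  13.75    ]
```

View pics/w13c.png

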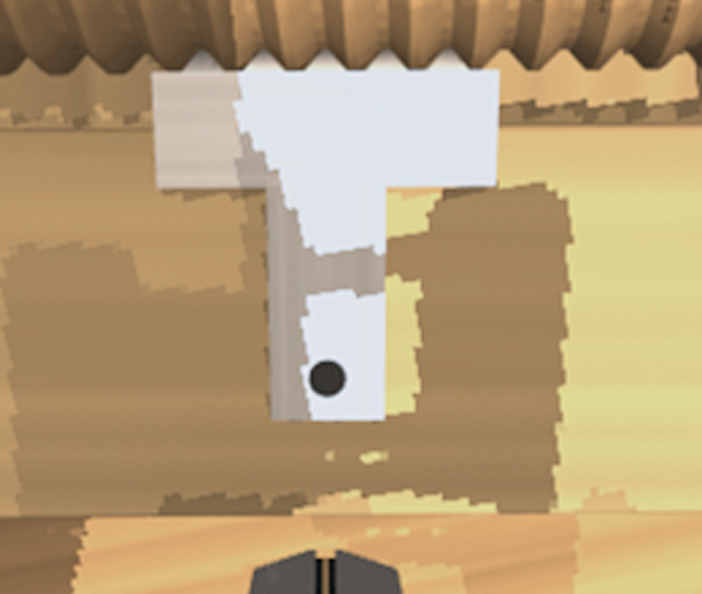

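All five teeth fill the thread's roots and the crests meet the head. The tab end at -100 mm puts the tips at -26 mm. The leaf is square to the screw, nothing is touching it, and the other two leaves haven't been moved, so I'm handing the job in.

```bash
python3 -c "
from bench import r
print(r.close_job())"
```

```text
the job is handed in; nothing more can be done
None
```

The front screw's pitch measured 12 mm, and its 5-tooth 12 mm leaf now lies flat and square on the rest, fully meshed (tips at about -26 mm, about 5–7 N push); the other two leaves were left on the board, and the job is handed in, though no verdict came back.

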